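Set out the scraper and hold the jar carousel

ROBOT

A 6-joint arm with a two-finger parallel gripper is mounted at the origin on the work surface. World frame = base frame: x ahead of the robot, y to its left, z up, the work surface at z = 0. Lengths are in mm, angles in rad, forces in N, time in s.
With the tool pointing down it reaches from about 275 to 725 mm from the base axis. Payload 5.6 kg.
Tool frame: the origin (TCP) lies midway between the tips of the shut fingers; the grasp point (between the pads) lies 19 mm behind it; z points along the fingers, y is the line along which they close (so a half turn about z gives the same grasp; the last joint's range is limited). The gripper opens to 85 mm and grips with 20 to 120 N. Pads are 22 mm wide; open, the fingers measure 114 mm over their backs; the gripper's body (76 mm by 85 mm) begins 54 mm behind the grasp point. The pads swing forward as they close: fully open they stand 13 mm farther back than shut.
Start: joints at [-0.819, 0.255, 0.108, 0, -1.424, -0.285], TCP at [247.534, -491.141, 208.683] pointing down, gripper open.
Joint ranges: [-2.95, 2.95], [-1.21, 1.97], [-1.09, 1.5], [-2.87, 1.71], [-2.94, -0.07], [-3.05, 3.05]. Speed limits (rad/s): [2.57, 2.57, 3.14, 3.14, 3.14, 3.14].

INTERFACE

Orientations are given as a unit quaternion [w, x, y, z].
In Python, from workcell import get_state, snapshot, finish_job, recognise, place_of gives the robot as it stands.
- The arm moves only by the tool play_rows, never from a script. Its arguments are lists of equal length, an entry for each row: "delta_pos": the shift along the tool's x, y, z as a fraction of full scale, a list of three; "angular": the turn, a rotation vector about the tool's x, y, z as a fraction of full scale, a list of three. A call has 1 to 12 rows; each row is the pose to reach, as a shift and turn from the pose commanded when the call began, along the tool's axes at that moment, turning the shorter way round; what a row does not reach only later rows make up. Full scale, the value 1, is 10 cm for a shift and pi rad for a turn. A row lasts 1/10 s, in which the tool goes at most 50 mm and 8.59 degrees, less where a joint would pass 70% of its speed; a pose out of reach is approached as far as the arm can. A call with a number of a shift or a turn outside -1 to 1 is refused whole. A call with a gripper value outside its range is refused whole. "jaw" is the opening, from 0 (shut) to 1 (fully open), set as the call begins (left out, the last holds). The fingers move at their own pace and stop on an object; "force" is the grip in N (left out, the last holds). Time passes only in rows, so rows that repeat a pose let the fingers close. It gives the time, the measured TCP pose, the force, the opening and the grip force at its end, in the units of the state.
- get_state(): the state, without advancing time (a new reading comes with each control period).
- snapshot(name): name is "scene" or "side" or "wrist"; returns a dict with "color" (400x640x3 uint8, blue, green, red), "depth" (400x640 float32, mm along the optical axis (not along the pixel's ray), 0 where there is no reading), "fx", "fy", "cx", "cy" (pixels), "R" (3x3) and "t" (3): a world point X has camera coordinates R X + t. Camera axes: x right, y down, z forward; pixel columns grow to the right and rows downward; lengths in mm; the calibration is good to about 2 mm. The wrist camera is an equidistant fisheye: a pixel r from the principal point sees the ray r / f radians off the axis. A picture is of the moment at which its call begins.
- finish_job(): hands the job in; it is judged then, once.
Trained networks look in the newest picture that a camera, given by its name, has taken for a name from the list of things; names that differ only in an ending like _2 or _b are one class to them, and where a whole thing is asked for, a point or a joint stands for the part that bears it (a point fixed in the world has none). Each returns a list of dicts, best first, with "score" (0 to 1); they miss things now and then, are a little off and sometimes report something else, mostly with a low value. They report only what shows in the picture. A call takes as long as a camera call. They do not tell look-alikes from the thing itself.
- recognise(camera, thing): "at" ([x, y, z] in mm, in the coordinates of the camera as it stood for that picture, good to about 4 mm: the middle of the surface that is visible of it).
- place_of(camera, thing): "at" ([x, y, z] in mm, in the coordinates of the camera as it stood for that picture, good to about 4 mm: a listed point, or the origin of a listed thing).
The state is a dict: "clock": time; "q": joint angles; "joint_velocities": joint speeds; "joint_torque": joint torques, N m; "tcp_pos": TCP position; "tool_rot": TCP orientation; "wrist_force": force on the tool from outside, world axes, zero at the start; "ft_torque": the same for the moment, N m; "width": finger opening in mm; "finger_force": force on a finger pad.
Only numpy, scipy, OpenCV 4.12 (cv2) and the standard library are available. Lean on these libraries where they do the work, as an engineer would, in place of code of your own. Each camera call takes 0.05 s, during which the arm holds its last target. There are 200 camera calls.

TASK

I am about to scrape the old label off the empty jam jar with the orange lid: first lay the red pot scraper flat in the wide, empty compartment of the white tray and let go of it. Then turn the carousel until the orange-lidded jar is at the front, in line with the orange arrow on the carousel's base, and hold it there by its lid so that the carousel stays still: finish still gripping that lid, do not let go. Leave the brush and the other loose things on the sill where they are.

Things in the scene. Friction and masses are not known exactly. Their poses are not given: they have to be found in the camera images.
- scraper_mid (a point): Red hard silicone pot scraper lying flat, 150 long, 18 high, about 80 g. Point: middle of its length, on its long axis, 9 mm above its underside; x runs along it to the blade, z up. Handle (20 wide, 18 high) from x = -75 to +25, flat blade (60 wide, 8 high) from x = +23 to +75. The point is on the handle near the balance point: grip there, across the handle.
- compartment (a point): White tray fixed to the sill, 188 x 142, walls 18 high, 4 thick, floor 5 thick. Point: centre of the floor's top face in the wide, grey-floored compartment, 5 mm above the sill; x along the compartment, z up. Inside it is 180 (x) by 80 (y). The narrow compartment (50 wide, its centre at y = +69 from here) holds the brush. The scraper fits either way round.
- soap_dish: Stainless soap dish 120 x 85 x 22 with a bar of green soap, far behind the tray (mm). Bystander; origin at the centre of its underside.
- funnel: Orange plastic funnel standing mouth down, 100 across, 105 high (mm). Bystander; origin at the centre of its underside.
- mug: Blue mug, 80 across, 90 high (mm). Bystander; origin at the centre of its underside.
- detergent: Green bottle, 64 across, 190 high (mm). Bystander; origin at the centre of its underside.
- can: Food can with red wrapper, 68 across, 100 high (mm). Bystander; origin at the centre of its underside.
- brush: Dish brush with blue bristles, 160 long, 36 wide, 22 high, lying in the narrow compartment of the tray (mm). Bystander; origin at the centre of its underside.
- jar_lid (a point): Clear jam jar with orange lid and white label, one of four jars fixed firmly in the carousel 90 degrees apart, axes 80 mm from the carousel's axis (the others: filled, white lids, same size). Point: lid centre, 112 above the sill; lid 58 across, 18 high, top 121 above the sill; glass below 54 across, down to the turntable at 26 above the sill. Jars neither lift out nor turn in their wells.
- carousel_axis (a point): The carousel's vertical turning axis, given at lid height (112 above the sill). The fixed white base (260 across, 12 high) has a tongue with an orange arrow, 60 wide, reaching 175 from the axis. Axes are those of the base: -x points from the axis to the arrow.
- front (a point): The front place: where the middle of the orange lid must come, on the line from the axis to the arrow, 80 from the axis, 112 above the sill. Fixed to the base.
- carousel (a joint): Angle of the turntable (244 across) in rad: 0 (or any whole turn) when the orange-lidded jar is at the front; grows counter-clockwise seen from above. Turns easily (about 1 N at a jar) either way, more than a full turn, and stays where it is left.
There are look-alikes about, which are no part of the job. Of the things that look like the part that bears scraper_mid, take the one that is nearest to the robot's base at the start.

How it is judged (in metres and radians):
On the way, in this order (a step that is already met when the one before it is completed fails the run):
1. the scraper lies flat, let go, in the wide compartment of the tray (x of scraper_mid in the frame of compartment between -0.022 and 0.022 m and y of scraper_mid in the frame of compartment between -0.018 and 0.018 m and z of scraper_mid in the frame of compartment below 0.014 m and angle between scraper_mid's own z axis and vertical below 0.1 rad and angle between the x axis of scraper_mid and the x axis of compartment, either way round below 0.3 rad and contact force between the fingers and scraper below 0.1 N), for 0.2 s.
2. the orange-lidded jar is at the front and gripped by its lid (carousel_c1 is that lid), the carousel still (horizontal distance between jar_lid and front below 0.012 m and contact force between the fingers and carousel_c1 above 3 N and velocity of joint carousel between -0.08 and 0.08 rad/s), for 0.2 s.
At the end, for the whole second after the job is handed in: Scraper flat (0.1 rad), untouched in the wide compartment, its middle within 22 mm along and 18 mm across of the centre, aligned within 0.3 rad either way round; orange lid within 12 mm of the front place; fingers hold that jar with over 3 N, carousel still (under 0.08 rad/s) (all of step 1 and all of step 2); the arm keeps its last pose, push and grip.
It fails at once if the brush disturbed (moved over 30 mm or tipped over 0.5 rad) (distance of brush from where it was at the start of the episode above 0.03 m or angle between brush's own z axis and vertical above 0.5 rad).
It fails at once if another loose thing on the sill disturbed (moved over 30 mm or tipped over 0.5 rad) (distance of any of soap_dish, funnel, mug, detergent, can from where it was at the start of the episode above 0.03 m or angle between any of soap_dish, funnel, mug, detergent, can's own z axis and vertical above 0.5 rad).
It also fails if it takes over 54 s, if anything falls off the work surface, if the arm or the gripper's body presses on something with over 40 N, if the wrist force passes 120 N, or if a joint passes its speed limit or range.

## Working session

There is one attempt and no reset: what is moved stays moved. The work goes in short steps, Python scripts to look and compute and a tool call to move; the robot and the scene stay as the last step left them, time stands still between calls to the robot, and variables do not carry over. Pictures are saved under pics/ and viewed, at most 10 in all, crops included, and the job is handed in when it is done.

Besides the shell and the picture viewer there is one more tool, called as name(argument=value, ...) on one line, values as JSON. play_rows: Moves the arm, as the interface text tells. Its arguments: {"type":"object","properties":{"delta_pos":{"type":"array","items":{"type":"array","items":{"type":"number"}}},"angular":{"type":"array","items":{"type":"array","items":{"type":"number"}}},"jaw":{"type":"number"},"force":{"type":"number"}},"required":["delta_pos","angular"]}

```bash
mkdir -p pics
cat > h.py <<'E'
import numpy as np, cv2
from workcell import *
from scipy.spatial.transform import Rotation as Ro
np.set_printoptions(precision=1,suppress=True)
def w(s,p): return np.array(s["R"]).T@(np.array(p)-np.array(s["t"]))
def px(s,p): return (int(s["cx"]+s["fx"]*p[0]/p[2]),int(s["cy"]+s["fy"]*p[1]/p[2]))
def cloud(s):
    d=s["depth"];v,u=np.mgrid[:400,:640]
    P=np.stack([(u-s["cx"])/s["fx"]*d,(v-s["cy"])/s["fy"]*d,d],-1)
    return (P-np.array(s["t"]))@np.array(s["R"])
E
python3 - <<'E'
from h import *
ims=[]
for c in["scene","side"]:
    s=snapshot(c);ims.append(s["color"]);cv2.imwrite(f"pics/{c}0.png",s["color"])
    print(c,s["fx"],w(s,[0,0,0]))
    for n in["scraper_mid","compartment","jar_lid","carousel_axis","front","brush","mug","can","funnel","detergent","soap_dish"]:
        for r in place_of(c,n)[:4]: print(n,round(r["score"],2),w(s,r["at"]),px(s,r["at"]))
    for r in recognise(c,"scraper_mid")[:4]: print("rec",round(r["score"],2),w(s,r["at"]),px(s,r["at"]))
st=get_state();print(st["clock"],st["tcp_pos"],st["tool_rot"])
E
```

```text
scene 388.0654847175311 [1590.1 -143.1  763.4]
scraper_mid 0.88 [ 483.9 -486.3   14. ] (176, 223)
scraper_mid 0.46 [ 435.8 -320.6    4.3] (227, 214)
compartment 0.93 [ 504.9 -154.8    4.6] (276, 221)
compartment 0.72 [ 434.2 -319.1   10.2] (228, 212)
jar_lid 0.68 [497.3 189.1 110. ] (377, 187)
carousel_axis 0.81 [518.5 264.9 114.5] (401, 187)
front 0.79 [439.1 275.6 112. ] (397, 176)
brush 0.63 [511.9 -84.4   4.6] (297, 221)
brush 0.56 [ 771.8 -111.    -2.8] (295, 276)
mug 0.93 [ 670.5 -421.9    3.8] (187, 261)
can 0.72 [509.  -84.2   4. ] (297, 221)
funnel 0.57 [755.6  -3.6  -0.6] (331, 269)
funnel 0.41 [517.2 266.6 110.7] (401, 188)
funnel 0.19 [354.  426.8   3.6] (425, 188)
detergent 0.96 [ 746.8 -274.    -0.6] (237, 275)
soap_dish 0.58 [ 774.9 -111.8   -0.2] (294, 276)
rec 0.6 [ 459.9 -323.     8.5] (226, 217)
rec 0.57 [ 490.1 -464.1   11.6] (182, 224)
side 403.83915721298484 [ 478.6  765.9 1026.5]
scraper_mid 0.67 [ 436.9 -321.7   11.1] (360, 157)
compartment 0.65 [ 507.3 -162.1    4.9] (338, 189)
jar_lid 0.8 [496.  189.3 114. ] (334, 259)
jar_lid 0.31 [ 748.3 -270.2    1.8] (273, 163)
carousel_axis 0.68 [521.6 261.6 108.9] (322, 284)
front 0.78 [438.2 279.8 111. ] (355, 293)
brush 0.7 [506.  -88.2   1.9] (337, 206)
mug 0.59 [ 673.1 -422.2   -1.8] (299, 137)
can 0.56 [356.3 427.4  -0.7] (383, 371)
funnel 0.78 [757.   -4.3  -0.4] (257, 221)
detergent 0.66 [ 749.  -268.3   -0.6] (273, 164)
soap_dish 0.87 [ 776.5 -112.6    1.4] (257, 195)
rec 0.83 [ 483.7 -463.     5.4] (349, 132)
rec 0.74 [ 458.7 -314.8   10.2] (354, 158)
1.3 [ 247.5 -491.1  208.7] [-0.  -0.2  1.   0. ]
```

View pics/scene0.png

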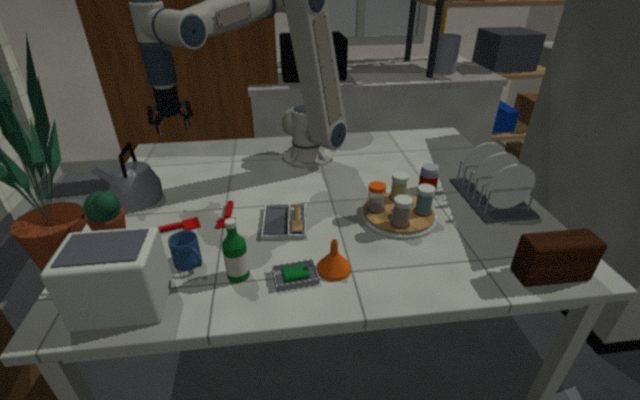

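View pics/side0.png

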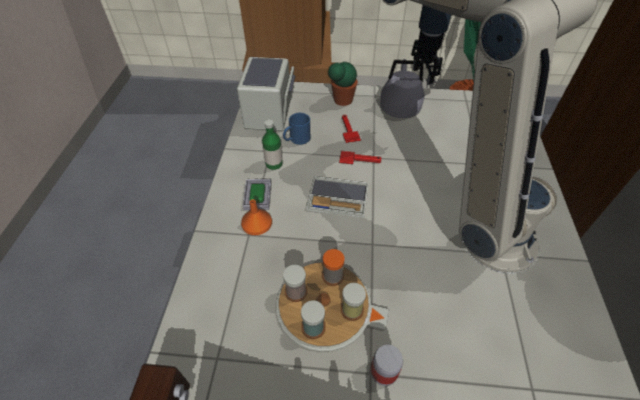

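The scene shows two red scrapers. One is at side px (360,158), scene px (227,214), about 541 mm from the base. The other is at side px (350,128), scene px (178,226), about 686 mm away. The first is nearer the base, so it is the one meant. The tray is at side (338,192), the orange lid at side (333,260) and the arrow at side (378,316).

```bash
cat > m.py <<'E'
from h import *
s=snapshot("side");P=cloud(s);im=s["color"];hsv=cv2.cvtColor(im,cv2.COLOR_BGR2HSV)
h,S,V=hsv[...,0],hsv[...,1],hsv[...,2]
def rect(m,n):
    p=P[m];r=cv2.minAreaRect(p[:,:2].astype(np.float32));b=cv2.boxPoints(r)
    e=b[1]-b[0] if np.linalg.norm(b[1]-b[0])>np.linalg.norm(b[2]-b[1]) else b[2]-b[1]
    a=np.degrees(np.arctan2(e[1],e[0]));print(n,len(p),"c",np.array(r[0]),"size",np.array(r[1]),"long deg",a,"z",np.percentile(p[:,2],[5,50,95]))
red=(S>170)&(V>90)&((h<5)|(h>175))
z=P[...,2];D=s["depth"]>0
box=lambda x0,x1,y0,y1:(P[...,0]>x0)&(P[...,0]<x1)&(P[...,1]>y0)&(P[...,1]<y1)&D
rect(red&box(340,540,-390,-270),"scraper")
blade=red&box(340,540,-390,-270)
p=P[blade];i=np.argsort(p[:,0]);print("ends",p[i[:8]].mean(0),p[i[-8:]].mean(0))
rect(box(390,620,-230,-40)&(z>4)&(z<30),"tray")
gray=box(400,615,-215,-105)&(V<110)&(z<14);rect(gray,"grey floor")
org=(S>150)&(h>5)&(h<16)
L=org&box(420,580,120,250)&(z>105);rect(L&(z>117),"lid")
rect(org&box(330,420,220,340)&(z<30),"arrow")
T=box(370,660,110,420)&(z>18)&(z<36);rect(T,"turntable")
k=box(490,545,240,290);print("knob z",np.percentile(z[k],[50,90,99]))
cv2.imwrite("pics/crop1.png",cv2.resize(im[100:220,240:440],None,fx=4,fy=4,interpolation=cv2.INTER_CUBIC)[:480])
E
python3 m.py
```

```text
scraper 260 c [ 440.  -309.5] size [ 55.7 142.4] long deg -12.261436 z [ 5.2 10.2 19.7]
ends [ 369.9 -311.6   14.6] [ 508.3 -312.8    8.4]
tray 1795 c [ 505.6 -135.1] size [227.9 186.1] long deg 0.17370524 z [ 4.4  9.1 27.2]
grey floor 794 c [ 505.1 -153.5] size [ 89.2 178.3] long deg -3.831955 z [2.4 5.8 9.4]
lid 312 c [501.4 189.2] size [54.3 54.4] long deg -45.39858 z [118.6 121.5 124.3]
arrow 84 c [376.  289.3] size [31.6 29.6] long deg 80.41074 z [10.7 13.9 16.7]
turntable 3613 c [517.2 265.7] size [243.3 238.5] long deg 48.845573 z [23.2 26.7 32.6]
knob z [29.7 39.9 42.2]
```

View pics/crop1.png

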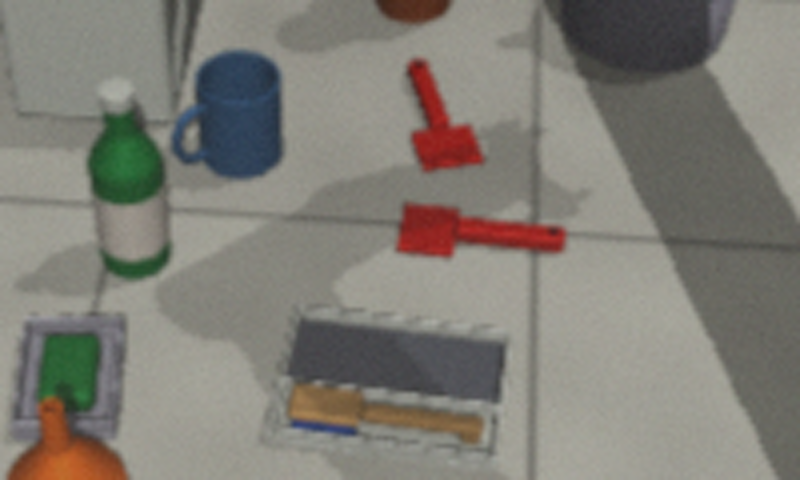

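The crop shows the near scraper with its handle end at crop (565,239) and blade end at (400,232). The far scraper is above it at (440,120), the brush lies in the lower compartment, and the grey compartment is empty. The near scraper is confirmed; I'll refine the angles from pixel rays.

Run:
```python
from h import *
s=snapshot("side")
def ray(cx,cy,z):
    d=np.array(s["R"]).T@[(cx/4+240-s["cx"])/s["fx"],(cy/4+100-s["cy"])/s["fy"],1];o=w(s,[0,0,0])
    return o+d*(z-o[2])/d[2]
a=ray(565,239,12);b=ray(399,231,6);print("scr",a,b,np.degrees(np.arctan2(*(b-a)[1::-1])),np.linalg.norm(b-a),(a+b)/2)
q=[ray(*c,5) for c in[(304,320),(507,341),(500,402),(290,383)]]
print("gray",*q)
e=q[0]-q[1];print(np.degrees(np.arctan2(e[1],e[0])),np.linalg.norm(e))
# brush ends
# tray outline top (z18)
t=[ray(*c,18) for c in[(297,304),(508,330),(490,460),(262,445)]];print("tray",*t,sum(t)/4)
for f in((1,0),(2,3)): 
    e=t[f[1]]-t[f[0]];print(np.degrees(np.arctan2(e[1],e[0])),np.linalg.norm(e))
cv=place_of("side","compartment");print(w(s,cv[0]["at"]))
```

```text
scr [ 361.5 -313.7   12. ] [ 511.6 -317.     6. ] -1.2510437932335932 150.25966759438828 [ 436.6 -315.4    9. ]
gray [ 586.9 -198.7    5. ] [ 410.6 -189.9    5. ] [ 415.  -120.1    5. ] [ 591.3 -125.     5. ]
-2.8718959073895283 176.52974821391115
tray [ 593.5 -204.9   18. ] [ 410.9 -190.6   18. ] [422.3 -47.   18. ] [605.3 -45.6  18. ] [ 508. -122.   18.]
-4.474962428135815 183.17667389820156
0.43997297998069906 182.95320356716354Traceback (most recent call last):
  File "<stdin>", line 15, in <module>
IndexError: list index out of range
```

```bash
cat >> h.py <<'E'
def go(pos,ydeg):
    """moves for TCP to pos, tool down, tool y axis along ydeg (mod 180)"""
    st=get_state();q=st["tool_rot"];R=Ro.from_quat([q[1],q[2],q[3],q[0]])
    print("now",st["clock"],np.array(st["tcp_pos"]),"y dir",np.degrees(np.arctan2(*R.as_matrix()[1::-1,1])),"q6",st["q"][5],"w",st["width"],"ff",st["finger_force"])
    print("d",np.round(R.inv().apply(np.array(pos)-st["tcp_pos"])/100,3))
    for k in(0,180):
        a=np.radians(ydeg+k);y=np.array([np.cos(a),np.sin(a),0]);z=np.array([0,0,-1.]);x=np.cross(y,z)
        print("ang",k,np.round((R.inv()*Ro.from_matrix(np.c_[x,y,z])).as_rotvec()/np.pi,4))
E
python3 -c "
from h import *
go([437,-317,120],88.5)"
```

```text
now 1.45 [ 247.5 -491.1  208.7] y dir 116.74540186502752 q6 -0.2845896064421063 w 85.39438927247558 ff 0.0
d [-2.5  0.7  0.9]
ang 0 [0.  0.  0.2]
ang 180 [-0.   0.  -0.8]
```

```bash
sed -i 's/precision=1/precision=3/' h.py; python3 -c "
from h import *
go([437,-317,120],88.5)"
```

```text
now 1.45 [ 247.532 -491.133  208.683] y dir 116.74540186502752 q6 -0.2845896064421063 w 85.39438927247558 ff 0.0
d [-2.476  0.702  0.887]
ang 0 [0.    0.    0.157]
ang 180 [-0.     0.    -0.843]
```

play_rows(delta_pos=[[-0.5, 0.2, 0], [-1, 0.35, 0]], angular=[[0, 0, 0], [0, 0, 0]], jaw=1)

```text
clock: 1.65
tcp_pos: [316.5, -418.7, 208.6]
tool_rot: [-0.0, -0.23, 0.973, 0.0]
wrist_force: [1.0, -0.7, -0.1]
width: 85.1
finger_force: 0.0
```

play_rows(delta_pos=[[-0.5, 0.2, 0.2], [-1, 0.35, 0.5], [-1, 0.35, 0.5]], angular=[[0, 0, 0], [0, 0, 0], [0, 0, 0]])

```text
clock: 1.95
tcp_pos: [391.5, -339.5, 156.5]
tool_rot: [-0.001, -0.233, 0.973, 0.001]
wrist_force: [-0.9, 0.2, 0.5]
width: 85.6
finger_force: 0.0
```

play_rows(delta_pos=[[-0.3, 0, 0.1], [-0.48, 0, 0.39], [-0.48, 0, 0.39], [-0.48, 0, 0.39], [-0.48, 0, 0.39]], angular=[[0, 0, 0.045], [0, 0, 0.09], [0, 0, 0.13], [0, 0, 0.157], [0, 0, 0.157]])

```text
clock: 2.45
tcp_pos: [433.2, -321.4, 119.6]
tool_rot: [-0.0, 0.014, 1.0, -0.0]
wrist_force: [-1.0, 0.5, 0.6]
width: 85.5
finger_force: 0.0
```

Run:
```python
from h import *
s=snapshot("wrist");cv2.imwrite("pics/w1.png",s["color"]);print(s["fx"],s["cx"],s["cy"],w(s,[0,0,0]))
for n in["scraper_mid","compartment"]:
    for c in["wrist"]:
        for r in place_of(c,n)[:3]: print(n,r["score"],w(s,r["at"]))
def rayw(u,v,z):
    x,y=(u-s["cx"])/s["fx"],(v-s["cy"])/s["fy"];r=np.hypot(x,y)
    d=np.array(s["R"]).T@[np.sin(r)*x/r,np.sin(r)*y/r,np.cos(r)];o=w(s,[0,0,0]);return o+d*(z-o[2])/d[2]
hsv=cv2.cvtColor(s["color"],cv2.COLOR_BGR2HSV);m=(hsv[...,1]>150)&(hsv[...,2]>70)&((hsv[...,0]<6)|(hsv[...,0]>174))
v,u=np.nonzero(m);p=np.array([rayw(a,b,12) for a,b in zip(u,v)])
p=p[(abs(p[:,0]-437)<110)&(abs(p[:,1]+317)<60)]
for x in range(355,530,15):
    k=p[abs(p[:,0]-x)<4]
    if len(k): print(x,k[:,1].min(),k[:,1].max(),k[:,1].max()/2+k[:,1].min()/2)
print(p[:,0].min(),p[:,0].max())
go([437,-317,10],88.5)
```

```text
309.70691628693146 319.16781004675 200.6184354092232 [ 350.79  -318.763  284.689]
scraper_mid 0.9 [ 438.521 -323.23     6.12 ]
scraper_mid 0.6 [ 490.589 -487.958    9.997]
scraper_mid 0.18 [ 504.791 -156.617    9.688]
compartment 0.73 [ 506.952 -158.574   10.021]
370 -326.575518129008 -308.04163885358827 -317.30857849129814
385 -327.9322628737596 -308.33648420786756 -318.1343735408136
400 -328.40735044707054 -309.5019471927786 -318.95464881992456
415 -328.9068466629688 -310.65661308528314 -319.781729874126
430 -330.35497296578336 -311.82367420239734 -321.0893235840904
445 -330.89364183183585 -312.0816561663134 -321.4876489990746
460 -351.6204808601818 -294.2719603220397 -322.9462205911108
475 -352.576435102315 -295.1123459135652 -323.8443905079401
490 -353.5394315864513 -295.9664602652973 -324.7529459258743
505 -354.33479064846614 -296.8218703804116 -325.5783305144389
363.3584075226224 509.2822261913956
now 2.6 [ 433.146 -321.532  119.985] y dir 88.58611668109288 q6 -1.247326343533245 w 85.38977383110661 ff 0.0
d [-0.037  0.047  1.1  ]
ang 0 [-0.     0.     0.001]
ang 180 [-0. -0. -1.]
```

View pics/w1.png

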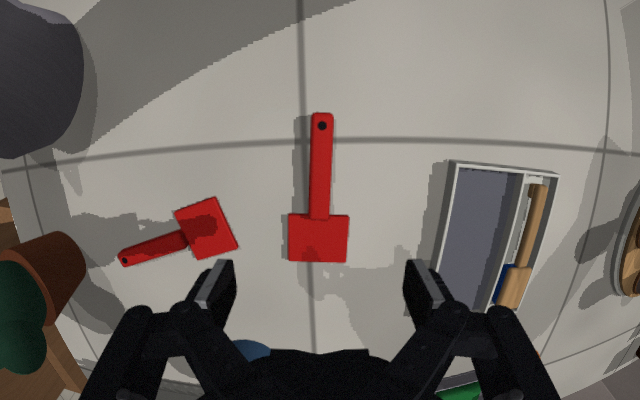

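The wrist view shows the near scraper centred at about (318,195), handle end (322,118) and blade end (318,258). The other scraper is at left (185,235) and the empty grey compartment at (480,240). By wrist pixels the scraper's middle is (437,-321) and its axis is at -3.5°. Now descending to grip.

play_rows(delta_pos=[[-0.04, 0.01, 0.3], [-0.04, 0.01, 0.6], [-0.04, 0.01, 0.9], [-0.04, 0.01, 0.9]], angular=[[0, 0, 0.012], [0, 0, 0.012], [0, 0, 0.012], [0, 0, 0.012]])

```text
clock: 3.0
tcp_pos: [434.1, -318.9, 26.1]
tool_rot: [-0.004, 0.032, 0.999, 0.002]
wrist_force: [-1.2, 0.8, -0.3]
width: 85.6
finger_force: 0.0
```

Run:
```python
from h import *
go([437,-321,4],86.5)
s=snapshot("wrist")
def rayw(u,v,z):
    x,y=(u-s["cx"])/s["fx"],(v-s["cy"])/s["fy"];r=np.hypot(x,y)
    d=np.array(s["R"]).T@[np.sin(r)*x/r,np.sin(r)*y/r,np.cos(r)];o=w(s,[0,0,0]);return o+d*(z-o[2])/d[2]
print(get_state()["wrist_force"])
```

```text
now 3.0 [ 434.097 -318.939   26.059] y dir 86.33792351998969 q6 -1.2900651403784853 w 85.62457900462012 ff 0.0
d [-0.032 -0.019  0.22 ]
ang 0 [ 0.001 -0.002 -0.001]
ang 180 [-0.004 -0.002  0.999]
[0.308 0.54  1.037]
```

play_rows(delta_pos=[[0, 0, 0.12], [0, 0, 0.25], [0, 0, 0.25], [0, 0, 0.25]], angular=[[0, 0, 0], [0, 0, 0], [0, 0, 0], [0, 0, 0]])

```text
clock: 3.45
tcp_pos: [437.8, -320.7, 5.7]
tool_rot: [0.001, 0.032, 0.999, -0.0]
wrist_force: [-0.1, 0.3, 0.3]
width: 85.3
finger_force: 0.0
```

play_rows(delta_pos=[[0, 0, 0], [0, 0, 0], [0, 0, 0], [0, 0, 0], [0, 0, 0], [0, 0, 0], [0, 0, 0], [0, 0, 0]], angular=[[0, 0, 0], [0, 0, 0], [0, 0, 0], [0, 0, 0], [0, 0, 0], [0, 0, 0], [0, 0, 0], [0, 0, 0]], jaw=0, force=30)

```text
clock: 4.25
tcp_pos: [437.2, -320.3, 4.7]
tool_rot: [-0.0, 0.032, 0.999, -0.0]
wrist_force: [-0.2, 0.2, -0.5]
width: 0.2
finger_force: 0.0
```

Run:
```python
from h import *
s=snapshot("wrist");cv2.imwrite("pics/w2.png",s["color"]);print(get_state()["width"],get_state()["finger_force"])
s=snapshot("side");P=cloud(s);im=s["color"]
for n in["scraper_mid"]:
    for r in place_of("side",n)[:3]: print(n,r["score"],w(s,r["at"]))
```

```text
-0.17400414535055372 0.0
scraper_mid 0.61 [ 435.118 -322.109    8.763]
scraper_mid 0.53 [ 487.219 -488.941    6.795]
```

View pics/w2.png

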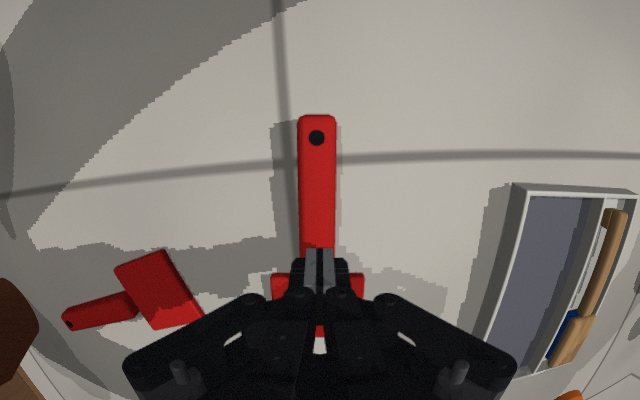

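The picture shows the fingers shut at (318,270), apparently on top of the handle. The handle end is at (317,118) and the blade is visible on both sides. The scraper has hardly moved. I'll check the finger tip height with depth.

Run:
```python
from h import *
s=snapshot("wrist");D=s["depth"];o=w(s,[0,0,0]);print("cam",o)
def pt(u,v):
    x,y=(u-s["cx"])/s["fx"],(v-s["cy"])/s["fy"];r=np.hypot(x,y)
    d=np.array([np.sin(r)*x/r,np.sin(r)*y/r,np.cos(r)]);return w(s,d/d[2]*D[v,u])
for u,v in[(317,150),(317,200),(317,240),(312,252),(312,270),(325,270),(312,285),(290,285),(320,330),(280,290),(355,290)]: print(u,v,D[v,u],pt(u,v))
s=snapshot("side");P=cloud(s);hsv=cv2.cvtColor(s["color"],cv2.COLOR_BGR2HSV)
k=(abs(P[...,0]-437)<30)&(abs(P[...,1]+321)<30)&(s["depth"]>0)
for z0 in range(0,100,10):
    q=k&(abs(P[...,2]-z0)<5);print(z0,q.sum(),P[q].mean(0) if q.sum() else "",hsv[q].mean(0) if q.sum() else "")
print(get_state()["tcp_pos"],get_state()["width"])
```

```text
cam [ 354.87  -314.553  169.681]
317 150 152.51376 [ 380.315 -317.245   17.236]
317 200 160.38976 [ 406.303 -318.942   17.821]
317 240 167.71326 [ 429.214 -320.457   17.935]
312 252 150.59319 [ 427.104 -322.666   35.357]
312 270 134.63628 [ 427.129 -322.318   52.222]
325 270 134.91986 [ 427.645 -316.585   51.974]
312 285 122.85688 [ 426.788 -322.043   64.549]
290 285 129.23222 [ 430.019 -331.871   59.127]
320 330 200.60233 [ 503.784 -323.44     8.696]
280 290 189.27846 [ 467.796 -346.538    8.88 ]
355 290 190.24536 [ 471.346 -299.157    8.043]
0 79 [ 435.933 -305.559    0.737] [ 18.468  46.81  140.481]
10 53 [ 443.246 -316.368    9.77 ] [  1.585 175.642 131.566]
20 45 [ 434.919 -319.658   17.959] [  5.022 172.311 138.844]
30 6 [ 435.968 -313.958   31.246] [62.833 78.5   84.833]
40 12 [ 436.873 -312.297   39.963] [34.333 10.583 66.083]
50 12 [ 438.482 -309.356   50.895] [109.167  11.833  55.167]
60 4 [ 436.087 -307.182   58.987] [59.75 23.5  41.5 ]
70 0  
80 3 [ 437.845 -297.332   78.625] [15.    11.667 55.667]
90 3 [ 438.109 -306.397   93.485] [103.333  13.333  41.   ]
[ 437.144 -320.31     4.672] 0.09279668050369008
```

Depth puts the finger tips at about z 30, so they are clear above the handle (top at 18) although the TCP reads 4.7. The contact force is zero, which agrees with this. I'll touch down gently with the shut fingers to find the real tip height.

play_rows(delta_pos=[[0, 0, 0.02], [0, 0, 0.04], [0, 0, 0.05]], angular=[[0, 0, 0], [0, 0, 0], [0, 0, 0]])

```text
clock: 4.8
tcp_pos: [437.0, -320.2, -0.7]
tool_rot: [-0.0, 0.032, 0.999, 0.0]
wrist_force: [0.4, 0.9, 0.4]
width: 0.2
finger_force: 0.0
```

play_rows(delta_pos=[[0, 0, 0.01], [0, 0, 0.02], [0, 0, 0.02]], angular=[[0, 0, 0], [0, 0, 0], [0, 0, 0]])

```text
clock: 5.1
tcp_pos: [437.1, -320.3, -2.5]
tool_rot: [-0.0, 0.032, 0.999, 0.0]
wrist_force: [-0.7, 0.8, -0.2]
width: -0.2
finger_force: 0.0
```

Run:
```python
from h import *
s=snapshot("side");im=s["color"];cv2.imwrite("pics/s2.png",cv2.resize(im[110:180,310:430],None,fx=6,fy=6,interpolation=cv2.INTER_CUBIC))
st=get_state();print(st["tcp_pos"],st["wrist_force"])
```

```text
[ 437.094 -320.289   -2.404] [-0.845 -0.19  -0.539]
```

View pics/s2.png

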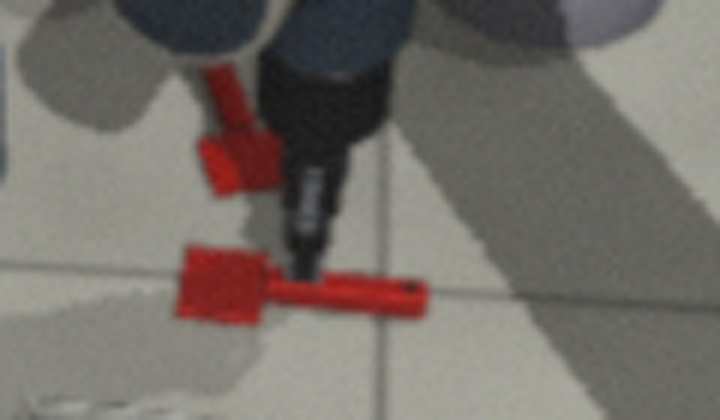

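The crop shows the shut tips hovering over the handle at (305,275), with the reported TCP at -2.4 and no force. So the real tips sit about 25 mm above the reported TCP. I'll continue to touch contact.

play_rows(delta_pos=[[0, 0, 0.015], [0, 0, 0.03], [0, 0, 0.03]], angular=[[0, 0, 0], [0, 0, 0], [0, 0, 0]])

```text
clock: 5.45
tcp_pos: [437.3, -320.4, -4.5]
tool_rot: [0.0, 0.032, 0.999, -0.0]
wrist_force: [-1.6, 1.0, 6.5]
width: 0.2
finger_force: 3.2
```

play_rows(delta_pos=[[0, 0, 0.01], [0, 0, 0.02], [0, 0, 0.02]], angular=[[0, 0, 0], [0, 0, 0], [0, 0, 0]])

```text
clock: 5.75
tcp_pos: [437.4, -320.5, -4.6]
tool_rot: [0.0, 0.032, 1.0, -0.001]
wrist_force: [-6.2, 6.8, 20.7]
width: -0.2
finger_force: 10.5
```

play_rows(delta_pos=[[0, 0, 0.01], [0, 0, 0.02], [0, 0, 0.02]], angular=[[0, 0, 0], [0, 0, 0], [0, 0, 0]])

```text
clock: 6.05
tcp_pos: [437.4, -320.6, -4.7]
tool_rot: [0.001, 0.031, 1.0, -0.001]
wrist_force: [-9.9, 10.5, 35.9]
width: 0.1
finger_force: 17.9
```

Contact comes at a reported TCP z of -4.5 on the handle top at 18, so the true tips are 22.5 mm behind the reported TCP. I'll back up, open and go down with that offset (reported TCP about -18).

play_rows(delta_pos=[[0, 0, -0.15], [0, 0, -0.3], [0, 0, -0.3], [0, 0, -0.3], [0, 0, -0.3], [0, 0, -0.3]], angular=[[0, 0, 0], [0, 0, 0], [0, 0, 0], [0, 0, 0], [0, 0, 0], [0, 0, 0]], jaw=0.6)

```text
clock: 6.65
tcp_pos: [436.6, -320.0, 19.8]
tool_rot: [-0.001, 0.032, 0.999, 0.0]
wrist_force: [-0.6, -0.1, -0.5]
width: 51.5
finger_force: 0.0
```

Run:
```python
from h import *
go([437,-321,-17.5],86.5)
s=snapshot("wrist")
for r in place_of("wrist","scraper_mid")[:3]: print(r["score"],w(s,r["at"]))
```

```text
now 6.65 [ 436.556 -320.042   19.771] y dir 86.31799626514854 q6 -1.291497656868045 w 51.536439995085345 ff 0.0
d [-0.006 -0.01   0.373]
ang 0 [ 0.    -0.001 -0.001]
ang 180 [-0.001 -0.     0.999]
0.76 [ 436.876 -324.748    6.484]
0.65 [ 491.117 -490.833    8.117]
```

play_rows(delta_pos=[[0, -0.01, 0.15], [0, -0.01, 0.3], [0, -0.01, 0.37], [0, -0.01, 0.37]], angular=[[0, 0, 0], [0, 0, 0], [0, 0, 0], [0, 0, 0]])

```text
clock: 7.15
tcp_pos: [436.2, -320.9, -17.5]
tool_rot: [-0.001, 0.032, 0.999, 0.0]
wrist_force: [0.9, 0.5, 0.4]
width: 51.5
finger_force: 0.0
```

play_rows(delta_pos=[[0, 0, 0], [0, 0, 0], [0, 0, 0], [0, 0, 0], [0, 0, 0], [0, 0, 0]], angular=[[0, 0, 0], [0, 0, 0], [0, 0, 0], [0, 0, 0], [0, 0, 0], [0, 0, 0]], jaw=0, force=40)

```text
clock: 7.75
tcp_pos: [437.8, -321.7, -15.4]
tool_rot: [0.001, 0.032, 0.999, -0.0]
wrist_force: [-0.8, 1.2, 6.7]
width: 18.7
finger_force: 41.4
```

play_rows(delta_pos=[[0, 0, -0.2], [0, 0, -0.5], [0, 0, -0.8], [0, 0, -0.8]], angular=[[0, 0, 0], [0, 0, 0], [0, 0, 0], [0, 0, 0]])

```text
clock: 8.15
tcp_pos: [439.5, -322.7, 67.8]
tool_rot: [0.003, 0.032, 0.999, -0.002]
wrist_force: [0.1, -0.1, -0.8]
width: 18.5
finger_force: 40.7
```

Run:
```python
from h import *
go([506,-158,60],86.5)
s=snapshot("wrist");im=s["color"];cv2.imwrite("pics/w3.png",im)
print(get_state()["wrist_force"])
for n in["scraper_mid","compartment","brush"]:
  for r in place_of("wrist",n)[:3]: print(n,r["score"],w(s,r["at"]))
```

```text
now 8.15 [ 439.535 -322.69    67.775] y dir 86.36240017191854 q6 -1.289640067610056 w 18.51604224680503 ff 40.713180899620056
d [-0.558  1.686  0.076]
ang 0 [-0.001  0.002 -0.001]
ang 180 [0.003 0.002 0.999]
[ 0.308  1.097 -1.987]
scraper_mid 0.89 [ 490.769 -492.088   10.048]
scraper_mid 0.84 [ 439.161 -324.668   86.561]
compartment 0.65 [ 507.684 -157.189    9.634]
brush 0.89 [511.498 -81.181   8.52 ]
```

View pics/w3.png

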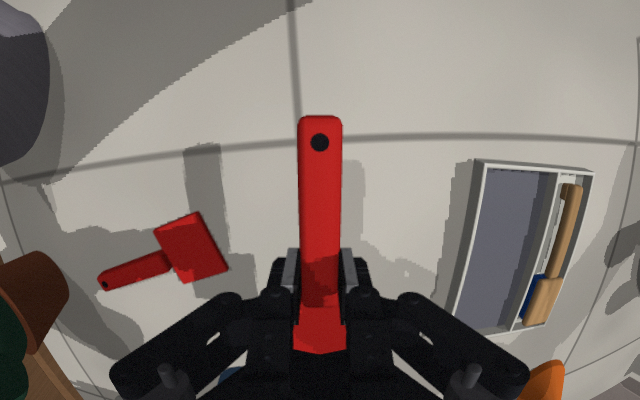

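The scraper is held level (handle end at (320,120)). The tray's grey floor has its left edge from (487,174) to (455,316) and the divider from (548,180) to (514,325). I'll compute the tray angle from these while moving over.

Run:
```python
from h import *
s=snapshot("wrist");D=s["depth"];im=s["color"]
v,u=np.mgrid[:400,:640];x=(u-s["cx"])/s["fx"];y=(v-s["cy"])/s["fy"];r=np.hypot(x,y)+1e-9
d=np.stack([np.sin(r)*x/r,np.sin(r)*y/r,np.cos(r)],-1);d=d/d[...,2:]*D[...,None]
P=(d-np.array(s["t"]))@np.array(s["R"]);P=P.reshape(400,640,3)
hsv=cv2.cvtColor(im,cv2.COLOR_BGR2HSV).astype(int)
g=(P[...,2]<9)&(P[...,2]>1)&(im[...,0].astype(int)-im[...,2]>5)&(hsv[...,2]<150)&(P[...,0]>395)&(P[...,0]<620)&(P[...,1]>-215)&(P[...,1]<-105)
p=P[g];print(len(p),p.min(0),p.max(0))
for x0 in range(420,601,20):
    k=p[abs(p[:,0]-x0)<6]
    if len(k)>5: lo,hi=np.percentile(k[:,1],[2,98]);print(x0,lo,hi,(lo+hi)/2)
print(cv2.minAreaRect(p[:,:2].astype(np.float32)))
```

```text
8349 [ 416.229 -191.397    2.69 ] [ 597.493 -105.451    8.873]
420 -180.36301078866796 -115.49451201726461 -147.9287614029663
440 -181.56912702662768 -113.08709543887859 -147.32811123275314
460 -182.7852654691861 -115.12103396638516 -148.95314971778564
480 -184.1458318023238 -115.93064670532355 -150.0382392538237
500 -185.62081051289823 -118.12001262813622 -151.87041157051723
520 -187.1301611899273 -119.26018923449222 -153.19517521220976
540 -188.34833233789428 -120.46537761078565 -154.40685497433998
560 -189.05365444312665 -121.53563989818619 -155.29464717065642
580 -172.3155497115611 -122.29101852461434 -147.30328411808773
600 -143.0886318639114 -126.48149531623245 -134.78506359007193
((507.31854248046875, -144.9371795654297), (86.07051849365234, 177.5630340576172), 86.25174713134766)
```

play_rows(delta_pos=[[-0.15, 0.4, 0], [-0.3, 0.8, 0], [-0.3, 0.9, 0]], angular=[[0, 0, 0], [0, 0, 0], [0, 0, 0]])

```text
clock: 8.7
tcp_pos: [473.5, -230.6, 62.5]
tool_rot: [-0.001, 0.031, 1.0, 0.0]
wrist_force: [0.2, -0.3, -0.2]
width: 18.7
finger_force: 40.7
```

```bash
python3 -c "
from h import *
go([507.5,-158.5,60],86.4)"
```

```text
now 8.7 [ 473.545 -230.61    62.472] y dir 86.45650980549685 q6 -1.4760456073084074 w 18.681785318937038 ff 40.71028232574463
d [-0.294  0.741  0.025]
ang 0 [ 0.    -0.001  0.   ]
ang 180 [ 0.001  0.    -1.   ]
```

play_rows(delta_pos=[[-0.15, 0.4, 0], [-0.29, 0.74, 0], [-0.29, 0.74, 0], [-0.29, 0.74, 0], [-0.29, 0.74, 0.2], [-0.29, 0.74, 0.4], [-0.29, 0.74, 0.5], [-0.29, 0.74, 0.55], [-0.29, 0.74, 0.55]], angular=[[0, 0, 0], [0, 0, 0], [0, 0, 0], [0, 0, 0], [0, 0, 0], [0, 0, 0], [0, 0, 0], [0, 0, 0], [0, 0, 0]])

```text
clock: 9.6
tcp_pos: [506.0, -162.0, 8.3]
tool_rot: [-0.001, 0.032, 0.999, -0.0]
wrist_force: [0.1, 0.4, -0.7]
width: 18.6
finger_force: 40.7
```

```bash
python3 -c "
from h import *
go([507.5,-158.5,-10],86.4)
s=snapshot('wrist')
for n in['scraper_mid','compartment']:
  for r in place_of('wrist',n)[:3]: print(n,r['score'],w(s,r['at']))
"
```

```text
now 9.6 [ 505.956 -161.994    8.275] y dir 86.28495559386674 q6 -1.6209274173955823 w 18.5918145416454 ff 40.7056599855423
d [-0.013  0.036  0.183]
ang 0 [-0.    -0.    -0.001]
ang 180 [-0.001  0.     0.999]
scraper_mid 0.96 [ 507.637 -163.857   31.099]
compartment 0.87 [ 502.379 -156.108   10.441]
```

play_rows(delta_pos=[[0, 0.04, 0.05], [0, 0.04, 0.1], [0, 0.04, 0.15], [0, 0.04, 0.18], [0, 0.04, 0.18]], angular=[[0, 0, 0], [0, 0, 0], [0, 0, 0], [0, 0, 0], [0, 0, 0]])

```text
clock: 10.25
tcp_pos: [506.4, -157.4, -9.9]
tool_rot: [-0.0, 0.032, 0.999, 0.0]
wrist_force: [-0.4, 0.3, -0.8]
width: 18.6
finger_force: 40.7
```

play_rows(delta_pos=[[0, 0, 0.01], [0, 0, 0.01]], angular=[[0, 0, 0], [0, 0, 0]])

```text
clock: 10.45
tcp_pos: [506.9, -157.5, -10.3]
tool_rot: [0.0, 0.032, 0.999, -0.0]
wrist_force: [-0.6, -0.6, 0.0]
width: 18.5
finger_force: 40.7
```

Nearly touching; release with a small opening, then lift.

play_rows(delta_pos=[[0, 0, 0], [0, 0, 0], [0, 0, 0], [0, 0, 0]], angular=[[0, 0, 0], [0, 0, 0], [0, 0, 0], [0, 0, 0]], jaw=0.42)

```text
clock: 10.85
tcp_pos: [506.8, -157.5, -10.2]
tool_rot: [0.0, 0.032, 0.999, -0.0]
wrist_force: [-0.2, -0.3, -0.2]
width: 35.7
finger_force: 0.0
```

play_rows(delta_pos=[[0, 0, -0.2], [0, 0, -0.5], [0, 0, -1], [0, 0, -1], [0, 0, -1]], angular=[[0, 0, 0], [0, 0, 0], [0, 0, 0], [0, 0, 0], [0, 0, 0]])

```text
clock: 11.35
tcp_pos: [507.8, -157.4, 91.2]
tool_rot: [0.002, 0.032, 0.999, 0.0]
wrist_force: [-0.5, 0.2, -0.5]
width: 35.8
finger_force: 0.0
```

Run:
```python
from h import *
s=snapshot('wrist');cv2.imwrite("pics/w4.png",s["color"])
for n in['scraper_mid','compartment','brush']:
  for r in place_of('wrist',n)[:3]: print(n,r['score'],w(s,r['at']))
s=snapshot('side')
for n in['jar_lid','carousel_axis','front','scraper_mid','compartment']:
  for r in place_of('side',n)[:3]: print(n,r['score'],w(s,r['at']))
print(get_state()["clock"],get_state()["tcp_pos"])
```

```text
scraper_mid 0.93 [ 507.126 -161.199    9.341]
scraper_mid 0.75 [ 489.878 -490.369   10.181]
compartment 0.56 [ 506.187 -157.131    8.822]
brush 0.64 [515.37  -86.472   9.092]
jar_lid 0.96 [499.503 186.498 115.046]
carousel_axis 0.89 [519.817 264.868 108.275]
front 0.9 [438.172 277.409 113.475]
front 0.68 [ 507.303 -160.259    9.389]
scraper_mid 0.72 [ 509.269 -158.156   15.112]
scraper_mid 0.61 [ 486.404 -490.924    7.329]
scraper_mid 0.59 [ 781.395 -109.977   -2.272]
compartment 0.68 [ 504.596 -161.233    7.745]
11.85 [ 506.609 -157.435   89.341]
```

View pics/w4.png

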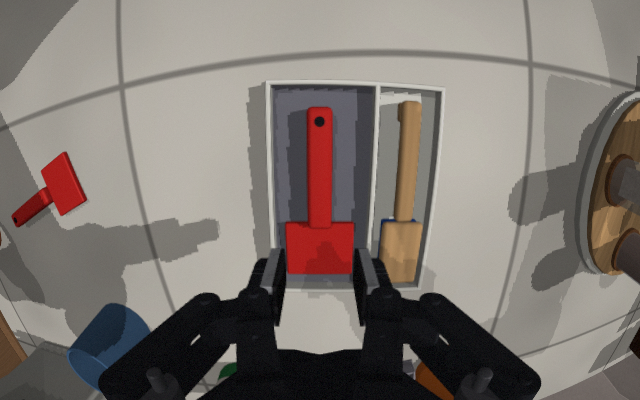

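The picture shows the scraper flat in the grey compartment at (320,195), let go, with the brush undisturbed at (405,195). Next I lift, cross to the carousel, and turn the tool so its closing line is radial at the orange lid.

play_rows(delta_pos=[[0, 0, -0.4], [0, 0.1, -0.8], [0, 0.5, -1], [0, 1, -1]], angular=[[0, 0, 0], [0, 0, 0], [0, 0, 0], [0, 0, 0]], jaw=1)

```text
clock: 12.25
tcp_pos: [515.2, -57.8, 193.5]
tool_rot: [0.004, 0.034, 0.999, 0.0]
wrist_force: [1.6, -0.1, -1.0]
width: 85.6
finger_force: 0.0
```

play_rows(delta_pos=[[0, 0.5, 0], [0, 1, 0], [0, 1, 0]], angular=[[0, 0, 0], [0, 0, 0], [0, 0, 0]])

```text
clock: 12.55
tcp_pos: [519.6, 47.1, 189.3]
tool_rot: [-0.0, 0.029, 1.0, 0.001]
wrist_force: [-0.3, 0.4, 0.7]
width: 85.8
finger_force: 0.0
```

play_rows(delta_pos=[[0, 0.5, 0], [0, 1, 0], [0, 1, 0], [0, 1, 0], [0, 1, 0], [0, 1, 0], [0, 1, 0], [0, 1, 0], [0, 1, 0], [0, 1, 0], [0, 1, 0], [0, 1, 0]], angular=[[0, 0, -0.045], [0, 0, -0.09], [0, 0, -0.135], [0, 0, -0.18], [0, 0, -0.225], [0, 0, -0.27], [0, 0, -0.315], [0, 0, -0.36], [0, 0, -0.4], [0, 0, -0.45], [0, 0, -0.49], [0, 0, -0.53]])

```text
clock: 13.75
tcp_pos: [526.0, 141.5, 189.5]
tool_rot: [0.0, 0.719, -0.695, -0.0]
wrist_force: [0.7, -0.6, -0.3]
width: 85.3
finger_force: 0.0
```

```bash
python3 -c "
from h import *
go([499,188,150],255.4)"
```

```text
now 13.75 [526.003 141.476 189.547] y dir -177.98640251066897 q6 -0.5150404383450071 w 85.3461222639435 ff 0.0
d [-0.475  0.253  0.395]
ang 0 [ 0.     0.    -0.408]
ang 180 [ 0.    -0.     0.592]
```

play_rows(delta_pos=[[-0.2, 0.1, 0.1], [-0.475, 0.25, 0.2], [-0.475, 0.25, 0.2], [-0.475, 0.25, 0.2], [-0.475, 0.25, 0.2], [-0.475, 0.25, 0.2], [-0.475, 0.25, 0.2], [-0.475, 0.25, 0.2], [-0.475, 0.25, 0.2], [-0.475, 0.25, 0.2], [-0.475, 0.25, 0.2]], angular=[[0, 0, -0.045], [0, 0, -0.09], [0, 0, -0.135], [0, 0, -0.18], [0, 0, -0.225], [0, 0, -0.27], [0, 0, -0.315], [0, 0, -0.36], [0, 0, -0.408], [0, 0, -0.408], [0, 0, -0.408]])

```text
clock: 14.85
tcp_pos: [499.6, 188.4, 169.6]
tool_rot: [0.0, 0.991, -0.131, -0.0]
wrist_force: [-0.1, -0.3, 0.5]
width: 85.6
finger_force: 0.0
```

Run:
```python
from h import *
go([499,188,74],255.4)
s=snapshot('wrist');cv2.imwrite("pics/w5.png",s["color"]);D=s["depth"]
for n in['jar_lid','carousel_axis','front']:
  for r in place_of('wrist',n)[:3]: print(n,r['score'],w(s,r['at']))
v,u=np.mgrid[:400,:640];x=(u-s["cx"])/s["fx"];y=(v-s["cy"])/s["fy"];r=np.hypot(x,y)+1e-9
d=np.stack([np.sin(r)*x/r,np.sin(r)*y/r,np.cos(r)],-1);d=d/d[...,2:]*D[...,None]
P=(d-np.array(s["t"]))@np.array(s["R"])
hsv=cv2.cvtColor(s["color"],cv2.COLOR_BGR2HSV)
o=(hsv[...,1]>150)&(hsv[...,0]>4)&(hsv[...,0]<18)&(D>0)
for n,k in(("lid",o&(P[...,2]>116)&(P[...,2]<126)),("arrow",o&(P[...,2]<20)&(P[...,2]>8))):
    p=P[k].astype(np.float32)
    if len(p)>20: print(n,len(p),cv2.minEnclosingCircle(p[:,:2].copy()),p.mean(0))
```

```text
now 14.85 [499.587 188.407 169.603] y dir -105.07591377894992 q6 0.6536334068333473 w 85.64953190888511 ff 0.0
d [-0.005  0.005  0.956]
ang 0 [ 0.     0.    -0.003]
ang 180 [ 0.    -0.     0.997]
jar_lid 0.58 [501.516 189.94  114.113]
carousel_axis 0.57 [522.675 262.122 113.197]
lid 4364 ((501.7545471191406, 187.13534545898438), 29.036725997924805) [503.332 186.571 120.741]
arrow 590 ((88.62960815429688, -114.96734619140625), 1045.170166015625) [410.857 215.915  13.708]
```

View pics/w5.png

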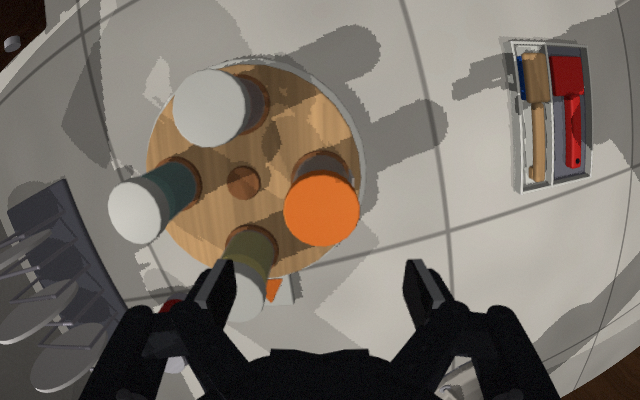

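The wrist view shows the orange lid at (320,210), between the open fingers in line with the tool. White lids are at (210,107) and (135,212), the olive-bodied jar at (245,290), and the arrow at (275,290). The measured lid centre is (501.7,187.1) with radius 29.0, which matches the given size. I'll lower over it and refine the axis from the opposite lid.

Run:
```python
from h import *
s=snapshot('wrist');D=s["depth"]
v,u=np.mgrid[:400,:640];x=(u-s["cx"])/s["fx"];y=(v-s["cy"])/s["fy"];r=np.hypot(x,y)+1e-9
d=np.stack([np.sin(r)*x/r,np.sin(r)*y/r,np.cos(r)],-1);d=d/d[...,2:]*D[...,None]
P=(d-np.array(s["t"]))@np.array(s["R"])
C=[]
top=((abs(P[...,2]-121)<4)&(D>0)).astype(np.uint8);top=cv2.morphologyEx(top,cv2.MORPH_OPEN,np.ones((5,5)))
n,l,st,c=cv2.connectedComponentsWithStats(top)
for i in range(1,n):
    if st[i,4]>300:
        p=P[l==i][:,:2].astype(np.float32);print(st[i,4],c[i],cv2.minEnclosingCircle(p))
hsv=cv2.cvtColor(s["color"],cv2.COLOR_BGR2HSV)
o=(hsv[...,1]>150)&(hsv[...,0]>3)&(hsv[...,0]<14)&(P[...,2]<18)&(P[...,2]>8)&(u>255)&(u<300)&(v>270);print("arrow",o.sum(),P[o].mean(0))
t=(abs(P[...,2]-26)<4)&(D>0)&(np.hypot(P[...,0]-520,P[...,1]-264)<128)
print(t.sum(),cv2.minEnclosingCircle(P[t][:,:2].astype(np.float32)))
```

```text
4524 [209.723 107.155] ((598.1136474609375, 244.9955596923828), 29.04964256286621)
4326 [321.317 209.372] ((501.8071594238281, 187.08401489257812), 29.05780029296875)
2658 [135.067 211.268] ((540.0892944335938, 341.50482177734375), 29.213045120239258)
1222 [246.114 298.188] ((443.1962890625, 282.36529541015625), 28.500205993652344)
arrow 222 [377.418 283.398  13.396]
18876 ((520.5657348632812, 263.8665771484375), 121.96074676513672)
```

play_rows(delta_pos=[[0.025, 0.01, 0.2], [0.025, 0.01, 0.4], [0.025, 0.01, 0.6], [0.025, 0.01, 0.75], [0.025, 0.01, 0.87], [0.025, 0.01, 0.95], [0.025, 0.01, 0.95]], angular=[[0, 0, 0], [0, 0, 0], [0, 0, 0], [0, 0, 0], [0, 0, 0], [0, 0, 0], [0, 0, 0]])

```text
clock: 15.8
tcp_pos: [501.2, 186.8, 73.8]
tool_rot: [0.001, 0.992, -0.129, -0.001]
wrist_force: [0.7, -0.7, 0.0]
width: 85.2
finger_force: 0.0
```

play_rows(delta_pos=[[0, 0, 0], [0, 0, 0], [0, 0, 0], [0, 0, 0], [0, 0, 0], [0, 0, 0]], angular=[[0, 0, 0], [0, 0, 0], [0, 0, 0], [0, 0, 0], [0, 0, 0], [0, 0, 0]], jaw=0, force=30)

```text
clock: 16.4
tcp_pos: [502.1, 186.2, 76.0]
tool_rot: [0.001, 0.992, -0.129, 0.001]
wrist_force: [-1.0, -3.8, 6.2]
width: 56.8
finger_force: 33.8
```

Gripped at 56.8 mm, so it is the lid. The axis from the lids is (520.8,264.2), and the jar must go about 86° clockwise. I'll follow the arc about the axis in 5° rows.

play_rows(delta_pos=[[-0.069, -0.002, 0], [-0.138, -0.009, 0], [-0.206, -0.023, 0], [-0.272, -0.043, 0], [-0.337, -0.068, 0], [-0.399, -0.099, 0], [-0.458, -0.135, 0], [-0.513, -0.176, 0], [-0.565, -0.222, 0], [-0.613, -0.272, 0], [-0.656, -0.326, 0], [-0.694, -0.383, 0]], angular=[[0, 0, 0.028], [0, 0, 0.056], [0, 0, 0.083], [0, 0, 0.111], [0, 0, 0.139], [0, 0, 0.167], [0, 0, 0.194], [0, 0, 0.222], [0, 0, 0.25], [0, 0, 0.278], [0, 0, 0.306], [0, 0, 0.333]])

```text
clock: 17.6
tcp_pos: [443.3, 241.0, 75.9]
tool_rot: [0.001, 0.793, -0.609, -0.0]
wrist_force: [-6.4, -4.2, 10.8]
width: 56.5
finger_force: 34.3
```

Run:
```python
from h import *
go([441.9,277.4,74],170.5)
st=get_state();p=np.array(st["tcp_pos"])[:2]-[520.8,264.2];print(np.hypot(*p),np.degrees(np.arctan2(p[1],p[0])),st["wrist_force"],st["q"])
s=snapshot("side");P=cloud(s);hsv=cv2.cvtColor(s["color"],cv2.COLOR_BGR2HSV)
o=(hsv[...,1]>150)&(hsv[...,0]>3)&(hsv[...,0]<16)&(P[...,2]<20)&(P[...,2]>5)&(abs(P[...,0]-375)<40)&(abs(P[...,1]-285)<50)&(s["depth"]>0)
q=P[o];m=q.mean(0)-[520.8,264.2,0];print("arrow",len(q),q.mean(0),np.degrees(np.arctan2(m[1],m[0])))
i=np.argsort(q[:,0])[-4:] if len(q) else [];print(q[i])
for n in('jar_lid','front','carousel_axis'):
  for c in['side']:
    for r in place_of(c,n)[:2]: print(n,r['score'],w(s,r['at']))
s=snapshot("scene")
for n in('jar_lid','front','carousel_axis'):
    for r in place_of("scene",n)[:2]: print(n,r['score'],w(s,r['at']))
```

```text
now 17.6 [443.302 241.045  75.92 ] y dir -164.98938947256482 q6 -0.5470340889804658 w 56.48784369078008 ff 34.278053641319275
d [-0.355 -0.081  0.019]
ang 0 [ 0.    -0.     0.136]
ang 180 [ 0.001  0.001 -0.864]
80.88325374088544 -163.36473041288588 [-6.388 -4.244 10.835] [ 0.809  0.251 -0.249  0.    -1.073 -0.547]
arrow 85 [379.826 289.016  14.145] 170.01622316351506
[[390.48  289.333  15.169]
 [390.653 302.324  18.917]
 [392.866 303.398  14.635]
 [392.95  300.826  15.119]]
jar_lid 0.64 [439.603 241.319 111.79 ]
front 0.61 [441.205 279.275 113.494]
carousel_axis 0.74 [522.238 261.733 107.705]
jar_lid 0.65 [439.964 242.951 108.95 ]
front 0.57 [436.617 277.551 110.531]
carousel_axis 0.64 [518.759 264.79  114.043]
carousel_axis 0.41 [ 775.973 -114.174   -0.764]
```

play_rows(delta_pos=[[-0.069, -0.001, 0], [-0.138, -0.009, 0], [-0.206, -0.022, 0], [-0.272, -0.041, 0], [-0.35, -0.072, 0], [-0.35, -0.072, 0], [-0.35, -0.072, 0], [-0.35, -0.072, 0], [-0.35, -0.072, 0]], angular=[[0, 0, 0.028], [0, 0, 0.056], [0, 0, 0.083], [0, 0, 0.111], [0, 0, 0.144], [0, 0, 0.144], [0, 0, 0.144], [0, 0, 0.144], [0, 0, 0.144]])

```text
clock: 18.9
tcp_pos: [440.9, 276.8, 75.9]
tool_rot: [-0.001, -0.638, 0.77, 0.0]
wrist_force: [-8.9, -3.7, 11.7]
width: 57.3
finger_force: 34.4
```

Run:
```python
from h import *
go([441.9,277.4,74],170.5)
st=get_state();p=np.array(st["tcp_pos"])[:2]-[520.8,264.2];print(np.hypot(*p),np.degrees(np.arctan2(p[1],p[0])),st["wrist_force"],st["finger_force"])
for c in("side","scene"):
  s=snapshot(c)
  for n in('jar_lid','front','carousel_axis','scraper_mid','compartment'):
    for r in place_of(c,n)[:1]: print(n,r['score'],w(s,r['at']))
  if c=="side": cv2.imwrite("pics/s3.png",cv2.resize(s["color"][150:370,240:440],(800,600) if 0 else (540,594)))
```

```text
now 18.9 [440.856 276.833  75.922] y dir 169.24068211453482 q6 -1.0481571304753683 w 57.25669219523743 ff 34.437169432640076
d [-0.008 -0.009  0.019]
ang 0 [ 0.001 -0.    -0.007]
ang 180 [-0.    -0.001  0.993]
80.93603311891711 171.02054886692073 [-8.902 -3.717 11.717] 34.437169432640076
jar_lid 0.59 [439.158 277.684 112.29 ]
front 0.78 [440.211 279.341 110.875]
carousel_axis 0.83 [518.687 263.135 107.27 ]
scraper_mid 0.79 [ 489.824 -491.013    8.095]
compartment 0.58 [ 503.929 -161.658    8.56 ]
jar_lid 0.91 [438.672 276.69  111.075]
carousel_axis 0.72 [518.607 265.802 111.13 ]
scraper_mid 0.89 [ 484.117 -487.314   14.046]
compartment 0.63 [ 506.1   -158.117    5.533]
```

View pics/s3.png

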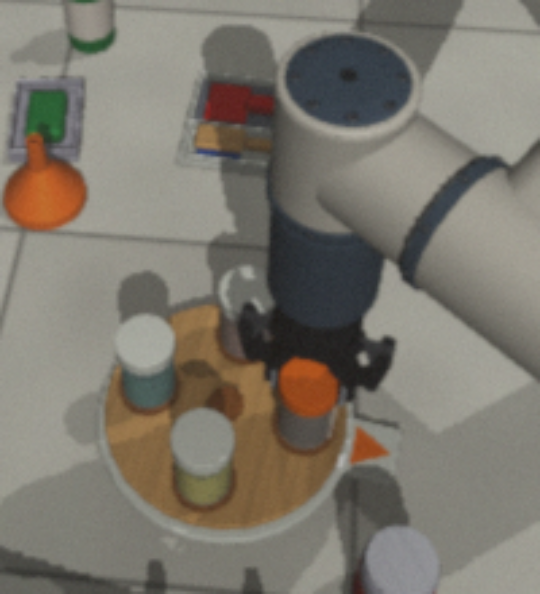

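The crop shows the gripped orange-lidded jar at (307,385), in line with the arrow at (368,447). The scraper is still in the tray at (235,103). All values are within tolerance, so I'm handing in.

```bash
python3 -c "
from h import *
print(finish_job())"
```

```text
the job is handed in; nothing more can be done
None
```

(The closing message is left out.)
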